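# Click shut four dosing valves and reject the two with tired springs

## Robot

A 6-joint arm with a two-finger parallel gripper is mounted at the origin on the work surface. World frame = base frame: x ahead of the robot, y to its left, z up, the work surface at z = 0. Lengths are in mm, angles in rad, forces in N, time in s.
With the tool pointing down it reaches from about 250 to 775 mm from the base axis. Payload 4 kg.
Tool frame: the origin (TCP) lies where the fingers leave the gripper's body, on its centre line; the fingertips stand 97 mm ahead of it and the grasp point (between the pads) lies robot.grasp_offset ahead of it (robot.grasp_offset is the distance from the TCP to the grasp point, in mm); z points along the fingers, y is the line along which they close (so a half turn about z gives the same grasp; the last joint's range is limited). The gripper opens to 94 mm and grips with 3 to 60 N. Pads are 16 mm wide; open, the fingers measure 119 mm over their backs; the gripper's body (75 mm by 177 mm) begins 78 mm behind the grasp point.
Start: joints at [1.162, 0.087, 1.371, -0, 1.684, -0.103], TCP at [165.587, 524.492, 302.706] pointing down, gripper open.
Joint ranges: [-3.1, 3.1], [-0.76, 2.03], [0.27, 2.55], [-1.08, 4.22], [0.17, 2.65], [-2.57, 2.57]. Speed limits (rad/s): [2.79, 2.79, 3.14, 3.14, 3.14, 3.14].

## Interface

Orientations are given as a 3x3 rotation matrix whose columns are the frame's x, y, z axes.
In Python, from bench import readout, cams, robot gives the robot as it stands.
- The arm moves only by the tool jog_arm, never from a script. Its argument "motion" is a list of rows, each a list of 5 numbers: the finger opening in cm, from 0 to 9.4, then the shift along the tool's x, y, z in a scale on which 1.0 is 50 cm, then the turn about the tool's z in fractions of the full range, 1 being pi rad. In form: [[grip, x, y, z, twist], ...]. A call has exactly 10 rows; each row is the pose to reach, as a shift and turn from the pose commanded when the call began, along the tool's axes at that moment; what a row does not reach only later rows make up. A row lasts 1/10 s, in which the tool goes at most 50 mm and 8.59 degrees, less where a joint would pass 70% of its speed; a pose out of reach is approached as far as the arm can. A shift or turn number past 1, either way, is cut back to 1. A call with a gripper value outside its range is refused whole. The fingers move at their own pace and stop on an object; the grip force is fixed at half the most. Time passes only in rows, so rows that repeat a pose let the fingers close, or fill a call up. It gives the time, the measured TCP pose, the force, the opening and the grip force at its end, in the units of the state.
- readout.state(): the state, without advancing time (a new reading comes with each control period).
- cams.capture(name): name is "scene" or "top"; returns a dict with "img" (400x640x3 uint8, red, green, blue), "fx", "fy", "cx", "cy" (pixels), "dist" ([k1, k2, p1, p2, k3] as OpenCV has them; the pictures are not rectified), "R" (3x3) and "t" (3): a world point X has camera coordinates R X + t. Camera axes: x right, y down, z forward; pixel columns grow to the right and rows downward; lengths in mm; the calibration is good to about 2 mm. A picture is of the moment at which its call begins. There is no depth.
- robot.close_job(): hands the job in; it is judged then, once.
The state is a dict: "time": time; "joint_positions": joint angles; "qd": joint speeds; "joint_efforts": joint torques, N m; "ee_pos": TCP position; "tool_rot": TCP orientation; "wrist_force": force on the tool from outside, world axes, zero at the start; "wrist_torque": the same for the moment, N m; "width": opening from 0.0 (shut) to 1.0 (fully open); "finger_force": force on a finger pad.
Only numpy, scipy, OpenCV 4.12 (cv2) and the standard library are available. Lean on these libraries where they do the work, as an engineer would, in place of code of your own. Each camera call takes 0.05 s, during which the arm holds its last target. There are 200 camera calls.

## Task

First press down the orange key of each of the four dosing valves on the paint bench until it clicks and stays down, feeling how hard each one is to push and never pressing a key with more than 20 N. Then pick up the two valves whose keys gave way far too easily and set them gently, upright, in the red reject tray. Leave the two good valves where they stand, keys down, and disturb nothing else.

Things in the scene. Friction and masses are not known exactly. Their poses are not given: they have to be found in the camera images.
- valve_k: One of four look-alike loose dosing valves, upright: white round housing 42 mm wide, 38 mm tall, 0.16 to 0.25 kg; origin at the centre of its underside, z up. A blue spout (13 mm thick, 27 mm up) juts along its own +x to 39 mm from the axis: grip the housing along its y. Two of the four are tired, two good; letters, looks and places do not tell which, only the key's force does.
- key_k: Orange click key, 24 mm wide, in the top of valve_k; origin at its top face's centre, 50 mm above the valve's underside when up. Travel 7.5 mm down. Force peaks 2 to 3.5 mm down (tired 4 N, good 10 N), then fades; past 6 mm it clicks, snaps to a cushioned stop (6 N per mm) and stays, 42.5 mm up, 4.5 mm proud of the housing; let go earlier, it springs back.
- valve_m: One of four look-alike loose dosing valves, upright: white round housing 42 mm wide, 38 mm tall, 0.16 to 0.25 kg; origin at the centre of its underside, z up. A blue spout (13 mm thick, 27 mm up) juts along its own +x to 39 mm from the axis: grip the housing along its y. Two of the four are tired, two good; letters, looks and places do not tell which, only the key's force does.
- key_m: Orange click key, 24 mm wide, in the top of valve_m; origin at its top face's centre, 50 mm above the valve's underside when up. Travel 7.5 mm down. Force peaks 2 to 3.5 mm down (tired 4 N, good 10 N), then fades; past 6 mm it clicks, snaps to a cushioned stop (6 N per mm) and stays, 42.5 mm up, 4.5 mm proud of the housing; let go earlier, it springs back.
- valve_p: One of four look-alike loose dosing valves, upright: white round housing 42 mm wide, 38 mm tall, 0.16 to 0.25 kg; origin at the centre of its underside, z up. A blue spout (13 mm thick, 27 mm up) juts along its own +x to 39 mm from the axis: grip the housing along its y. Two of the four are tired, two good; letters, looks and places do not tell which, only the key's force does.
- key_p: Orange click key, 24 mm wide, in the top of valve_p; origin at its top face's centre, 50 mm above the valve's underside when up. Travel 7.5 mm down. Force peaks 2 to 3.5 mm down (tired 4 N, good 10 N), then fades; past 6 mm it clicks, snaps to a cushioned stop (6 N per mm) and stays, 42.5 mm up, 4.5 mm proud of the housing; let go earlier, it springs back.
- valve_t: One of four look-alike loose dosing valves, upright: white round housing 42 mm wide, 38 mm tall, 0.16 to 0.25 kg; origin at the centre of its underside, z up. A blue spout (13 mm thick, 27 mm up) juts along its own +x to 39 mm from the axis: grip the housing along its y. Two of the four are tired, two good; letters, looks and places do not tell which, only the key's force does.
- key_t: Orange click key, 24 mm wide, in the top of valve_t; origin at its top face's centre, 50 mm above the valve's underside when up. Travel 7.5 mm down. Force peaks 2 to 3.5 mm down (tired 4 N, good 10 N), then fades; past 6 mm it clicks, snaps to a cushioned stop (6 N per mm) and stays, 42.5 mm up, 4.5 mm proud of the housing; let go earlier, it springs back.
- tray: Red open reject tray fixed to the bench, 240 mm along its own x, 180 mm along its own y, 25 mm high, walls and floor 5 mm thick; origin at the centre of its underside. Room for the two valves side by side along its x, for instance 50 mm either side of its centre.
- tin: Bystander, not to be disturbed: yellow paint tin, 86 mm wide, 100 mm tall. Origin at the centre of its underside.
- thinner: Bystander, not to be disturbed: white bottle with a blue label, 64 mm wide, 170 mm tall. Origin at the centre of its underside.
- hardener: Bystander, not to be disturbed: white bottle with a green cap, 52 mm wide, 120 mm tall. Origin at the centre of its underside.
- beaker: Bystander, not to be disturbed: clear open mixing beaker, 84 mm wide, 110 mm tall. Origin at the centre of its underside.
- collar: Bystander, not to be disturbed: black ring, 48 mm wide, 12 mm tall. Origin at the centre of its underside.
- cap: Bystander, not to be disturbed: loose green screw cap, 32 mm wide, 14 mm tall. Origin at the centre of its underside.
- scraper: Bystander, not to be disturbed: spatula 200 mm long, lying flat. Origin near its middle.

How it is judged:
By the outcome, as a careful person would: the job done as asked, in the order asked, and still so for the second after the job is handed in, with the robot touching nothing.
It also fails if it takes over 72 s, if anything falls off the work surface, if the arm or the gripper's body presses on something with over 40 N, if the wrist force passes 120 N, or if a joint passes its speed limit or range.

## Working session

There is one attempt and no reset: what is moved stays moved. The work goes in short steps, Python scripts to look and compute and a tool call to move; the robot and the scene stay as the last step left them, time stands still between calls to the robot, and variables do not carry over. Pictures are saved under pics/ and viewed, at most 10 in all, crops included, and the job is handed in when it is done.

Besides the shell and the picture viewer there is one more tool, called after ">>>" as name([rows], argument=value, ...), one row to a line, values as JSON. jog_arm: Moves the arm, as the interface text tells. Its arguments: {"type":"object","properties":{"motion":{"type":"array","items":{"type":"array","items":{"type":"number"}}}},"required":["motion"]}

```bash
mkdir -p pics; ls; python3 - <<'E'
from bench import readout,cams,robot
import cv2,numpy as np
s=readout.state();print(s, robot.grasp_offset)
for n in("scene","top"):
    c=cams.capture(n);cv2.imwrite(f"pics/{n}0.png",c["img"][:,:,::-1]);np.savez(f"{n}0.npz",**c)
    print(n,c["fx"],c["cx"],c["cy"],c["dist"],c["R"],c["t"])
E
```

```text
pics
{'time': 0.0, 'joint_positions': array([ 1.16190703e+00,  8.79605688e-02,  1.37220744e+00, -2.14423755e-05,
        1.68358980e+00, -1.03113517e-01]), 'qd': array([-8.13765922e-05,  8.90896117e-04,  1.32122347e-03,  9.20420554e-04,
        1.91269012e-03, -3.49750378e-04]), 'joint_efforts': array([-1.05421772e-03, -3.40187824e+01, -3.02424860e+01,  7.16790953e-02,
        3.29881394e-02, -2.14439738e-04]), 'ee_pos': array([165.45620391, 524.18537866, 301.52464887]), 'tool_rot': array([[-9.53612901e-01,  3.01034430e-01, -8.41293652e-04],
       [ 3.01035538e-01,  9.53610835e-01, -1.99513364e-03],
       [ 2.01662823e-04, -2.15584447e-03, -9.99997656e-01]]), 'wrist_force': array([ 0.72390424, -0.52331918,  0.5080176 ]), 'wrist_torque': array([-0.00058087, -0.01435154, -0.0240719 ]), 'finger_force': 0.0, 'width': 1.0036354608859337} 78.39999999999999
scene 367.6319512798238 319.8030811541559 199.66103015853955 [-0.0074648  0.         0.         0.         0.       ] [[-0.20026063  0.97973708  0.0033076 ]
 [ 0.77703173  0.16088165 -0.60855467]
 [-0.59675571 -0.11929943 -0.79350505]] [ 147.40208703 -384.38919114 1193.34306888]
top 375.01353357164095 323.21595644811606 203.84026808959328 [-0.05224899  0.          0.          0.          0.        ] [[-0.02113558 -0.99956953 -0.02034793]
 [-0.98609407  0.02419763 -0.16441701]
 [ 0.16483861  0.01658993 -0.98618102]] [ -1.3311389  554.42277042 817.18347535]
```

View pics/scene0.png

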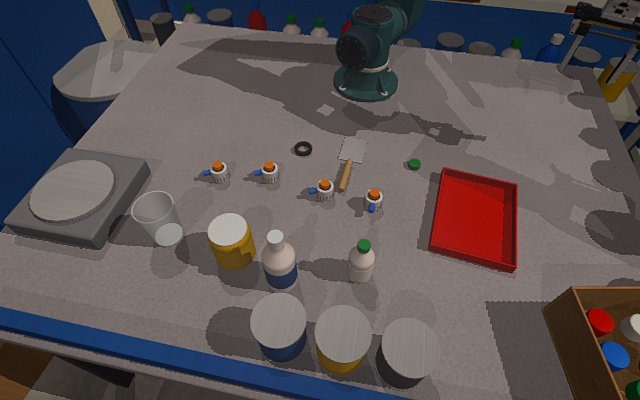

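View pics/top0.png

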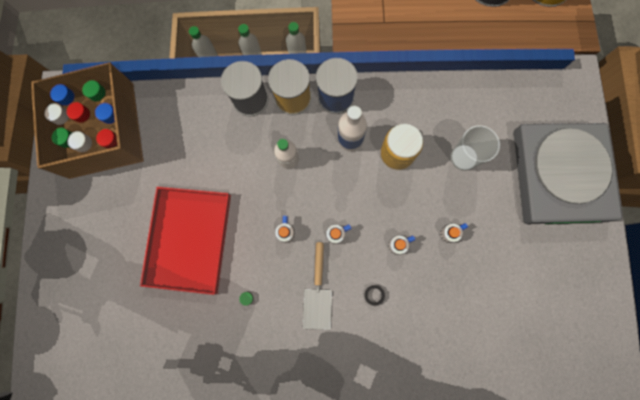

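The scene shows four white valves with orange keys: scene at (218,166), (268,167), (325,185), (374,194), top at (453,232), (400,244), (336,233), (284,232). The red tray is at top (187,240), with the scraper handle near (318,263) and the collar at (374,295).

```bash
cat > h.py <<'E'
import cv2,numpy as np
def K(c): return np.array([[c["fx"],0,c["cx"]],[0,c["fy"],c["cy"]],[0,0,1.]])
def ray(c,uv):
    p=cv2.undistortPoints(np.array([[uv]],float),K(c),np.array(c["dist"],float))[0,0]
    d=c["R"].T@np.r_[p,1];return -c["R"].T@c["t"],d/np.linalg.norm(d)
def plane(c,uv,z):
    o,d=ray(c,uv);return (o+d*(z-o[2])/d[2])[:2]
def tri(rays):
    A=sum(np.eye(3)-np.outer(d,d) for o,d in rays);b=sum((np.eye(3)-np.outer(d,d))@o for o,d in rays)
    return np.linalg.solve(A,b)
def blobs(c,lo,hi,amin=8,box=None):
    m=cv2.inRange(cv2.cvtColor(c["img"],cv2.COLOR_RGB2HSV),lo,hi)
    if box: k=np.zeros_like(m);k[box[1]:box[3],box[0]:box[2]]=255;m&=k
    n,l,s,ce=cv2.connectedComponentsWithStats(m)
    return [(ce[i],s[i,4],l==i) for i in range(1,n) if s[i,4]>=amin]
E
python3 - <<'E'
from h import *
C={n:dict(np.load(n+"0.npz")) for n in("scene","top")}
B={"scene":(190,140,400,225),"top":(265,205,480,260)}
O={};Bl={}
for n,c in C.items():
    O[n]=sorted([b[0] for b in blobs(c,(4,150,120),(18,255,255),15,B[n])],key=lambda p:p[0])
    Bl[n]=sorted([b[0] for b in blobs(c,(104,100,50),(128,255,255),4,B[n])],key=lambda p:p[0])
    print(n,np.round(O[n],1).tolist(),np.round(Bl[n],1).tolist())
for n,c in C.items():
    for o in O[n]:
        if n=="top" and False: pass
        b=min(Bl[n],key=lambda p:np.hypot(*(p-o)))
        k=plane(c,o,49);s=plane(c,b,27)
        print(n,k.round(1),s.round(1),"dist",np.hypot(*(s-k)).round(1),"yaw",np.degrees(np.arctan2(*(s-k)[::-1])).round(1))
for a,b in zip(O["scene"],O["top"][::-1]): print(tri([ray(C["scene"],a),ray(C["top"],b)]).round(1))
c=C["top"]
for z in (0,25):
  for b in blobs(c,(0,150,60),(4,255,255),500)+blobs(c,(174,150,60),(179,255,255),500):
    r=cv2.minAreaRect(np.argwhere(b[2])[:,::-1].astype(np.float32));print(z,r,[plane(c,p,z).round(0).tolist() for p in cv2.boxPoints(r)])
r=np.array
for nm,p,z in(("tin",(403,137),100),("thin",(353,112),170),("hard",(282,144),120),("scr top",(320,242),10),("cap",(247,298),10)):print(nm,plane(c,p,z).round(0))
E
```

```text
scene [[217.3, 164.8], [268.9, 165.1], [324.8, 183.0], [374.3, 192.7]] [[206.3, 172.4], [257.4, 172.4], [312.6, 190.4], [371.1, 207.8]]
top [[283.6, 231.6], [335.2, 233.1], [399.6, 244.2], [453.6, 232.2]] [[284.4, 219.1], [346.8, 227.6], [410.9, 238.6], [463.5, 226.2]]
scene [ 486.8 -307.6] [ 498.3 -337.1] dist 31.7 yaw -68.6
scene [ 462.  -183.5] [ 472.5 -212.6] dist 30.9 yaw -70.2
scene [490.5 -38.4] [501.  -65.8] dist 29.4 yaw -69.1
scene [496.   79.2] [523.9  77.7] dist 27.9 yaw -3.2
top [491.9  77.4] [523.4  77.9] dist 31.5 yaw 1.0
top [486.  -39.7] [500.2 -67.4] dist 31.2 yaw -62.9
top [ 457.4 -183.9] [ 471.  -214.8] dist 33.7 yaw -66.3
top [ 481.5 -307.7] [ 496.7 -339.3] dist 35.1 yaw -64.5
[ 482.1 -310.1   43.4]
[ 457.7 -185.1   44.1]
[486.4 -39.4  43.9]
[492.3  78.7  44.3]
0 ((184.70001220703125, 239.39999389648438), (75.90926361083984, 102.08058166503906), 7.125016689300537) [[374.0, 429.0], [622.0, 410.0], [593.0, 219.0], [351.0, 244.0]]
25 ((184.70001220703125, 239.39999389648438), (75.90926361083984, 102.08058166503906), 7.125016689300537) [[376.0, 416.0], [617.0, 398.0], [588.0, 212.0], [352.0, 237.0]]
tin [ 691. -195.]
thin [723. -81.]
hard [676.  71.]
scr top [469.  -4.]
cap [343. 168.]
```

The rows are not in the units I measure in: shifts go in shares of 50 cm and turns go in shares of pi rad. I convert before sending: -44.6 cm / 50 = -0.892, -40 cm / 50 = -0.8.

>>> jog_arm([
  [0,-0.1,-0.074,0,0],
  [0,-0.18,-0.132,0.02,0],
  [0,-0.27,-0.198,0.04,0],
  [0,-0.36,-0.264,0.08,0],
  [0,-0.44,-0.324,0.12,0],
  [0,-0.53,-0.39,0.16,0],
  [0,-0.62,-0.456,0.2,0],
  [0,-0.71,-0.52,0.24,0],
  [0,-0.8,-0.588,0.24,0],
  [0,-0.892,-0.654,0.24,0],
])

```text
time: 1.1
ee_pos: [451.0, 132.6, 187.7]
tool_rot: [[-0.954, 0.301, -0.002], [0.301, 0.954, -0.0], [0.002, -0.001, -1.0]]
wrist_force: [0.7, 0.3, -0.2]
width: 0.185
finger_force: 0.0
```

To row units: 1 cm / 50 = 0.02, 0.5 cm / 50 = 0.01.

>>> jog_arm([
  [0,0,0,0,0],
  [0,0,0,0.01,0],
  [0,0,0,0.02,0],
  [0,0,0,0.02,0],
  [0,0,0,0.02,0],
  [0,0,0,0.02,0],
  [0,0,0,0.02,0],
  [0,0,0,0.02,0],
  [0,0,0,0.02,0],
  [0,0,0,0.02,0],
])

```text
time: 2.1
ee_pos: [451.1, 134.5, 179.3]
tool_rot: [[-0.954, 0.301, 0.0], [0.301, 0.954, 0.0], [-0.0, 0.0, -1.0]]
wrist_force: [-0.4, -0.1, -0.4]
width: 0.005
finger_force: 0.0
```

```bash
cat >> h.py <<'E'
def off(pos,R,tgt,dz=0):
    "tool-axis shift in cm to world xy tgt and z change"
    d=np.r_[np.array(tgt)-np.array(pos)[:2],dz];return (np.array(R).T@d/10).round(2)
def st():
    from bench import readout
    s=readout.state();print(s["time"],s["ee_pos"].round(2),s["wrist_force"].round(2),"yaw_y",np.degrees(np.arctan2(s["tool_rot"][1,1],s["tool_rot"][0,1])).round(2),"tilt",s["tool_rot"][:2,2].round(4),s["width"],s["finger_force"]);return s
E
python3 - <<'E'
from h import *
s=st()
R=np.array([[-.9536,.301,0],[.301,.9536,0],[0,0,-1]])
print(off(s["ee_pos"],R,(493,78)))
E
```

```text
2.1 [451.11 134.53 179.34] [-0.43 -0.08 -0.43] yaw_y 72.48 tilt [0.0002 0.0001] 0.005331270102987974 0.0
[-5.7  -4.13  0.  ]
```

To row units: -5.7 cm / 50 = -0.114, -2.1 cm / 50 = -0.042.

>>> jog_arm([
  [0,-0.06,-0.042,0,0],
  [0,-0.114,-0.082,0,0],
  [0,-0.114,-0.082,0.02,0],
  [0,-0.114,-0.082,0.04,0],
  [0,-0.114,-0.082,0.056,0],
  [0,-0.114,-0.082,0.056,0],
  [0,-0.114,-0.082,0.056,0],
  [0,-0.114,-0.082,0.056,0],
  [0,-0.114,-0.082,0.056,0],
  [0,-0.114,-0.082,0.056,0],
])

```text
time: 3.1
ee_pos: [493.2, 78.5, 151.8]
tool_rot: [[-0.954, 0.301, 0.001], [0.301, 0.954, 0.0], [-0.001, 0.0, -1.0]]
wrist_force: [-0.4, -0.8, 0.4]
width: 0.004
finger_force: 0.0
```

```bash
python3 - <<'E'
from h import *
from bench import cams
st()
out=[]
for n,(x,y) in (("top",(230,170)),("scene",(300,100))):
    c=cams.capture(n);out.append(cv2.resize(c["img"][y:y+140,x:x+130,::-1],None,fx=3,fy=3,interpolation=cv2.INTER_CUBIC))
cv2.imwrite("pics/c1.png",np.hstack(out))
E
```

```text
3.1 [493.23  78.45 151.75] [-0.39 -0.79  0.39] yaw_y 72.5 tilt [0.001  0.0001] 0.00391398943204964 0.0
```

View pics/c1.png

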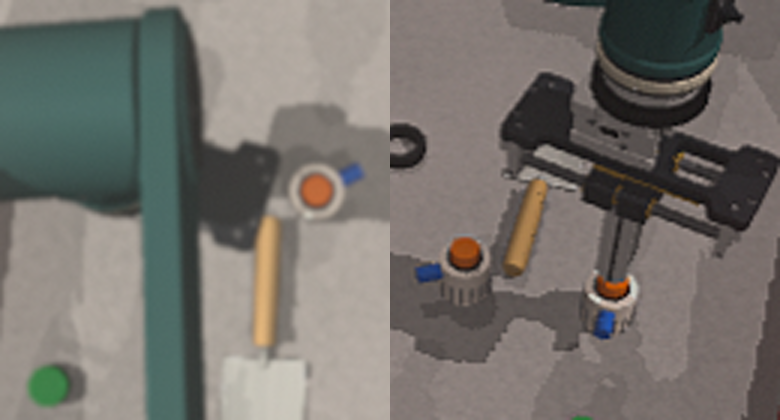

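The scene crop shows the closed fingertips centred over the valve 4 key, at about crop (612,285). Now I press to mid-travel to feel the peak.

To row units: 0.75 cm / 50 = 0.015, 0.7 cm / 50 = 0.014.

>>> jog_arm([
  [0,0,0,0.004,0],
  [0,0,0,0.008,0],
  [0,0,0,0.01,0],
  [0,0,0,0.012,0],
  [0,0,0,0.014,0],
  [0,0,0,0.015,0],
  [0,0,0,0.015,0],
  [0,0,0,0.015,0],
  [0,0,0,0.015,0],
  [0,0,0,0.015,0],
])

```text
time: 4.2
ee_pos: [493.2, 78.3, 143.8]
tool_rot: [[-0.954, 0.301, 0.0], [0.301, 0.954, 0.0], [-0.0, 0.0, -1.0]]
wrist_force: [-0.6, -0.7, 3.9]
width: 0.004
finger_force: 1.6
```

```bash
python3 -c "
from h import *
st()"
```

```text
4.2 [493.15  78.25 143.82] [-0.62 -0.69  3.89] yaw_y 72.48 tilt [0.0002 0.0001] 0.0035852749784023503 1.608788667654153
```

To row units: 0.55 cm / 50 = 0.011, 0.5 cm / 50 = 0.01.

>>> jog_arm([
  [0,0,0,0.002,0],
  [0,0,0,0.004,0],
  [0,0,0,0.006,0],
  [0,0,0,0.007,0],
  [0,0,0,0.008,0],
  [0,0,0,0.009,0],
  [0,0,0,0.01,0],
  [0,0,0,0.011,0],
  [0,0,0,0.011,0],
  [0,0,0,0.011,0],
])

```text
time: 5.2
ee_pos: [492.9, 78.3, 139.0]
tool_rot: [[-0.954, 0.301, -0.0], [0.301, 0.954, 0.0], [0.0, 0.0, -1.0]]
wrist_force: [-3.1, 0.0, 5.8]
width: 0.005
finger_force: 3.1
```

```bash
python3 -c "
from h import *
s=st()
R=np.array([[-.9536,.301,0],[.301,.9536,0],[0,0,-1]])
V=[(493,78),(487,-39.5),(459,-184.5),(483,-308.5)]
for a,b in zip(V,V[1:]):print(off(a,R,b))"
```

```text
5.2 [492.93  78.3  138.97] [-3.14  0.    5.79] yaw_y 72.48 tilt [-0.0003  0.0001] 0.004514715974735811 3.0697141913697124
[ -2.96 -11.39   0.  ]
[ -1.69 -14.67   0.  ]
[ -6.02 -11.1    0.  ]
```

To row units: -11.4 cm / 50 = -0.228, -1.2 cm / 50 = -0.024.

>>> jog_arm([
  [0,0,0,-0.02,0],
  [0,0,0,-0.044,0],
  [0,-0.02,-0.076,-0.044,0],
  [0,-0.04,-0.152,-0.044,0],
  [0,-0.06,-0.228,-0.044,0],
  [0,-0.06,-0.228,-0.036,0],
  [0,-0.06,-0.228,-0.028,0],
  [0,-0.06,-0.228,-0.024,0],
  [0,-0.06,-0.228,-0.024,0],
  [0,-0.06,-0.228,-0.024,0],
])

```text
time: 6.2
ee_pos: [487.4, -38.4, 150.2]
tool_rot: [[-0.954, 0.299, -0.0], [0.299, 0.954, 0.0], [0.0, 0.0, -1.0]]
wrist_force: [0.2, 0.5, 0.4]
width: 0.004
finger_force: 0.0
```

>>> jog_arm([
  [0,0,-0.002,0.002,0],
  [0,0,-0.002,0.004,0],
  [0,0,-0.002,0.006,0],
  [0,0,-0.002,0.008,0],
  [0,0,-0.002,0.01,0],
  [0,0,-0.002,0.012,0],
  [0,0,-0.002,0.0124,0],
  [0,0,-0.002,0.0124,0],
  [0,0,-0.002,0.0124,0],
  [0,0,-0.002,0.0124,0],
])

```text
time: 7.2
ee_pos: [487.3, -40.3, 145.5]
tool_rot: [[-0.954, 0.301, 0.001], [0.301, 0.954, 0.0], [-0.001, 0.001, -1.0]]
wrist_force: [-2.7, 1.2, 7.6]
width: 0.004
finger_force: 3.8
```

```bash
python3 -c "
from h import *
st()"
```

```text
7.2 [487.27 -40.3  145.51] [-2.67  1.25  7.64] yaw_y 72.48 tilt [0.001  0.0004] 0.004383346088261039 3.8035250996472314
```

To row units: 0.6 cm / 50 = 0.012, 0.54 cm / 50 = 0.0108.

>>> jog_arm([
  [0,0,0,0.002,0],
  [0,0,0,0.004,0],
  [0,0,0,0.006,0],
  [0,0,0,0.0072,0],
  [0,0,0,0.0084,0],
  [0,0,0,0.0096,0],
  [0,0,0,0.0108,0],
  [0,0,0,0.012,0],
  [0,0,0,0.012,0],
  [0,0,0,0.012,0],
])

```text
time: 8.2
ee_pos: [487.3, -40.5, 138.9]
tool_rot: [[-0.954, 0.301, 0.001], [0.301, 0.954, -0.0], [-0.001, 0.0, -1.0]]
wrist_force: [-1.0, 1.1, 6.7]
width: 0.005
finger_force: 3.2
```

```bash
python3 -c "
from h import *
st()"
```

```text
8.2 [487.28 -40.55 138.91] [-0.96  1.07  6.73] yaw_y 72.47 tilt [ 0.0007 -0.0002] 0.004795210473223121 3.177522704936564
```

To row units: -14.6 cm / 50 = -0.292, -11 cm / 50 = -0.22.

>>> jog_arm([
  [0,0,0,-0.02,0],
  [0,0,0,-0.044,0],
  [0,-0.008,-0.072,-0.044,0],
  [0,-0.016,-0.146,-0.044,0],
  [0,-0.024,-0.22,-0.044,0],
  [0,-0.032,-0.292,-0.044,0],
  [0,-0.032,-0.292,-0.032,0],
  [0,-0.032,-0.292,-0.024,0],
  [0,-0.032,-0.292,-0.024,0],
  [0,-0.032,-0.292,-0.024,0],
])

```text
time: 9.2
ee_pos: [458.5, -183.3, 149.9]
tool_rot: [[-0.954, 0.299, -0.0], [0.299, 0.954, 0.001], [0.001, 0.001, -1.0]]
wrist_force: [-0.6, 0.5, -0.3]
width: 0.005
finger_force: 0.0
```

To row units: 0.65 cm / 50 = 0.013, 0.6 cm / 50 = 0.012.

>>> jog_arm([
  [0,0,0,0.002,0],
  [0,0,0,0.004,0],
  [0,0,0,0.006,0],
  [0,0,0,0.008,0],
  [0,0,0,0.01,0],
  [0,0,0,0.012,0],
  [0,0,0,0.013,0],
  [0,0,0,0.013,0],
  [0,0,0,0.013,0],
  [0,0,0,0.013,0],
])

```text
time: 10.2
ee_pos: [458.5, -184.5, 143.6]
tool_rot: [[-0.954, 0.301, 0.0], [0.301, 0.954, 0.0], [-0.0, 0.0, -1.0]]
wrist_force: [-0.5, 1.6, 2.1]
width: 0.006
finger_force: 1.4
```

```bash
python3 -c "
from h import *
st()"
```

```text
10.2 [ 458.48 -184.46  143.55] [-0.5   1.55  2.11] yaw_y 72.47 tilt [0.0003 0.0002] 0.006232760523082519 1.3788955943891779
```

To row units: 0.55 cm / 50 = 0.011, 0.5 cm / 50 = 0.01.

>>> jog_arm([
  [0,0,0,0.002,0],
  [0,0,0,0.004,0],
  [0,0,0,0.0052,0],
  [0,0,0,0.0064,0],
  [0,0,0,0.0076,0],
  [0,0,0,0.0088,0],
  [0,0,0,0.01,0],
  [0,0,0,0.011,0],
  [0,0,0,0.011,0],
  [0,0,0,0.011,0],
])

```text
time: 11.2
ee_pos: [458.2, -184.7, 138.9]
tool_rot: [[-0.954, 0.301, -0.0], [0.301, 0.954, -0.001], [0.0, -0.001, -1.0]]
wrist_force: [-3.2, 0.5, 6.4]
width: 0.005
finger_force: 3.2
```

```bash
python3 -c "
from h import *
s=st()
R=np.array([[-.9536,.301,0],[.301,.9536,0],[0,0,-1]])
print(off(s['ee_pos'],R,(483,-308.5)))"
```

```text
11.2 [ 458.17 -184.68  138.94] [-3.23  0.48  6.41] yaw_y 72.48 tilt [-0.0005 -0.0006] 0.004996305235418482 3.243387020775117
[ -6.09 -11.06   0.  ]
```

To row units: -11.1 cm / 50 = -0.222, -3.2 cm / 50 = -0.064.

>>> jog_arm([
  [0,0,0,-0.02,0],
  [0,0,0,-0.044,0],
  [0,-0.032,-0.058,-0.044,0],
  [0,-0.064,-0.116,-0.044,0],
  [0,-0.096,-0.174,-0.044,0],
  [0,-0.122,-0.222,-0.044,0],
  [0,-0.122,-0.222,-0.032,0],
  [0,-0.122,-0.222,-0.024,0],
  [0,-0.122,-0.222,-0.024,0],
  [0,-0.122,-0.222,-0.024,0],
])

```text
time: 12.2
ee_pos: [483.0, -307.4, 149.8]
tool_rot: [[-0.954, 0.3, -0.0], [0.3, 0.954, 0.001], [0.001, 0.001, -1.0]]
wrist_force: [0.2, -0.2, 0.7]
width: 0.006
finger_force: 0.0
```

To row units: 0.65 cm / 50 = 0.013, 0.6 cm / 50 = 0.012.

>>> jog_arm([
  [0,0,0,0.002,0],
  [0,0,0,0.004,0],
  [0,0,0,0.006,0],
  [0,0,0,0.008,0],
  [0,0,0,0.01,0],
  [0,0,0,0.012,0],
  [0,0,0,0.013,0],
  [0,0,0,0.013,0],
  [0,0,0,0.013,0],
  [0,0,0,0.013,0],
])

```text
time: 13.2
ee_pos: [483.4, -308.5, 145.4]
tool_rot: [[-0.954, 0.301, 0.001], [0.301, 0.954, 0.0], [-0.001, 0.0, -1.0]]
wrist_force: [-3.1, 1.9, 8.3]
width: 0.004
finger_force: 4.0
```

```bash
python3 -c "
from h import *
st()"
```

```text
13.2 [ 483.36 -308.52  145.36] [-3.11  1.88  8.29] yaw_y 72.48 tilt [0.0011 0.    ] 0.004157194047362205 4.042831328697503
```

Valve 1 is good (8.3 N). Pushing it through.

To row units: 0.6 cm / 50 = 0.012, 0.54 cm / 50 = 0.0108.

>>> jog_arm([
  [0,0,0,0.002,0],
  [0,0,0,0.004,0],
  [0,0,0,0.006,0],
  [0,0,0,0.0072,0],
  [0,0,0,0.0084,0],
  [0,0,0,0.0096,0],
  [0,0,0,0.0108,0],
  [0,0,0,0.012,0],
  [0,0,0,0.012,0],
  [0,0,0,0.012,0],
])

```text
time: 14.2
ee_pos: [483.4, -308.9, 138.8]
tool_rot: [[-0.954, 0.301, 0.001], [0.301, 0.954, -0.001], [-0.001, -0.0, -1.0]]
wrist_force: [-1.6, 1.6, 7.9]
width: 0.002
finger_force: 3.6
```

To row units: 12 cm / 50 = 0.24, -8 cm / 50 = -0.16, 48 degrees / 180 = 0.2667.

>>> jog_arm([
  [0,0,0,-0.02,0],
  [0,0,0,-0.05,0],
  [0,0,0,-0.1,0],
  [0,0,0,-0.15,0],
  [6.4,0.08,0.04,-0.16,0.0444],
  [6.4,0.16,0.08,-0.16,0.0889],
  [6.4,0.24,0.12,-0.16,0.1333],
  [6.4,0.24,0.12,-0.16,0.1778],
  [6.4,0.24,0.12,-0.16,0.2222],
  [6.4,0.24,0.12,-0.16,0.2667],
])

```text
time: 15.2
ee_pos: [386.4, -215.1, 218.4]
tool_rot: [[-0.409, 0.912, 0.001], [0.912, 0.409, -0.001], [-0.001, 0.001, -1.0]]
wrist_force: [0.3, -0.7, -0.3]
width: 0.48
finger_force: 0.0
```

```bash
python3 - <<'E'
from h import *
from bench import cams
s=st()
V=[(493,78),(487,-40),(459,-184.5),(483,-308.5)]
out=[]
for n,(x,y,w,h) in (("top",(265,200,220,70)),("scene",(190,130,220,100))):
    c=cams.capture(n);np.savez(n+"1.npz",**c);out.append(cv2.resize(c["img"][y:y+h,x:x+w,::-1],None,fx=3.5,fy=3.5,interpolation=cv2.INTER_CUBIC))
cv2.imwrite("pics/c2.png",np.vstack(out)[:600])
C={n:dict(np.load(n+"1.npz")) for n in("scene","top")}
B={"scene":(190,140,400,225),"top":(265,205,480,260)}
for n,c in C.items():
    Bl=[b[0] for b in blobs(c,(104,100,50),(128,255,255),4,B[n])]
    for b in blobs(c,(4,150,120),(18,255,255),15,B[n]):
        o=b[0];q=min(Bl,key=lambda p:np.hypot(*(p-o)))
        k=plane(c,o,41);t=plane(c,q,27)
        print(n,b[1],k.round(1),"dist",np.hypot(*(t-k)).round(1),"yaw",np.degrees(np.arctan2(*(t-k)[::-1])).round(1))
E
```

```text
15.2 [ 386.44 -215.06  218.44] [ 0.31 -0.71 -0.31] yaw_y 24.16 tilt [ 0.001  -0.0008] 0.4799254097865156 0.0
scene 54 [ 484.6 -309.5] dist 30.9 yaw -63.5
scene 54 [ 460.  -184.7] dist 30.6 yaw -65.8
scene 61 [488.3 -38.9] dist 30.0 yaw -64.1
scene 62 [494.5  78.4] dist 29.2 yaw -1.4
top 72 [492.2  78.3] dist 31.2 yaw -0.6
top 72 [486.5 -39.4] dist 30.8 yaw -63.1
top 75 [ 482.  -309.5] dist 33.7 yaw -64.0
top 46 [ 457.7 -181.2] dist 122.1 yaw 69.5
```

View pics/c2.png

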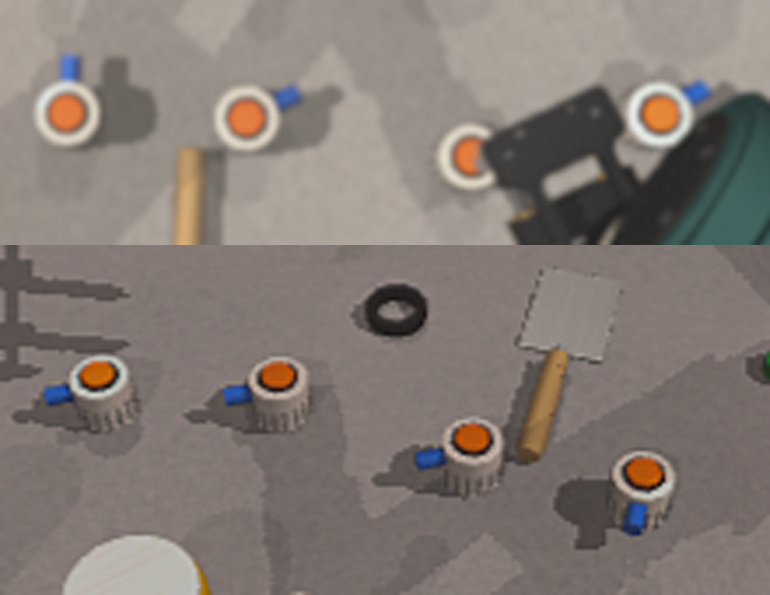

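All four keys are down: in the scene strip, at (98,375), (278,376), (472,438) and (645,472), each key is nearly flush. The tired valves are the second from the right in the top view and the leftmost. I'll go to the first of these.

To row units: 7.9 cm / 50 = 0.158, 6 cm / 50 = 0.12.

>>> jog_arm([
  [6.4,-0.002,0.06,0,0],
  [6.4,-0.004,0.12,0.02,0],
  [6.4,-0.004,0.158,0.04,0],
  [6.4,-0.004,0.158,0.08,0],
  [6.4,-0.004,0.158,0.12,0],
  [6.4,-0.004,0.158,0.12,0],
  [6.4,-0.004,0.158,0.12,0],
  [6.4,-0.004,0.158,0.12,0],
  [6.4,-0.004,0.158,0.12,0],
  [6.4,-0.004,0.158,0.12,0],
])

```text
time: 16.3
ee_pos: [459.8, -184.8, 158.7]
tool_rot: [[-0.414, 0.91, 0.002], [0.91, 0.414, -0.001], [-0.002, 0.001, -1.0]]
wrist_force: [0.6, 0.6, 0.1]
width: 0.678
finger_force: 0.0
```

```bash
python3 -c "
from h import *
s=st();print(off(s['ee_pos'],s['tool_rot'],(458.8,-184.8)))"
```

```text
16.3 [ 459.85 -184.76  158.65] [0.58 0.55 0.1 ] yaw_y 24.49 tilt [ 0.0018 -0.0009] 0.6779598509655883 0.0
[ 0.04 -0.1  -0.  ]
```

To row units: 5.6 cm / 50 = 0.112, 4.5 cm / 50 = 0.09.

>>> jog_arm([
  [6.4,0,-0.002,0.03,0],
  [6.4,0,-0.002,0.06,0],
  [6.4,0,-0.002,0.09,0],
  [6.4,0,-0.002,0.112,0],
  [6.4,0,-0.002,0.112,0],
  [6.4,0,-0.002,0.112,0],
  [5,0,-0.002,0.112,0],
  [4.5,0,-0.002,0.112,0],
  [4.3,0,-0.002,0.112,0],
  [3.5,0,-0.002,0.112,0],
])

```text
time: 17.3
ee_pos: [458.6, -185.1, 102.1]
tool_rot: [[-0.415, 0.91, 0.0], [0.91, 0.415, -0.001], [-0.001, -0.0, -1.0]]
wrist_force: [-1.6, -1.1, 1.7]
width: 0.445
finger_force: 30.0
```

To row units: -7 cm / 50 = -0.14, -5.5 cm / 50 = -0.11.

>>> jog_arm([
  [3,0,0,0,0],
  [3,0,0,0,0],
  [3,0,0,0,0],
  [3,0,0,0,0],
  [3,0,0,-0.01,0],
  [3,0,0,-0.03,0],
  [3,0,0,-0.05,0],
  [3,0,0,-0.08,0],
  [3,0,0,-0.11,0],
  [3,0,0,-0.14,0],
])

```text
time: 18.3
ee_pos: [458.7, -184.7, 172.7]
tool_rot: [[-0.414, 0.91, 0.001], [0.91, 0.414, 0.0], [-0.0, 0.001, -1.0]]
wrist_force: [0.2, -0.2, -1.9]
width: 0.443
finger_force: 30.0
```

```bash
python3 - <<'E'
from h import *
from bench import cams
s=st()
c=cams.capture("scene");im=c["img"].copy()
cv2.imwrite("pics/c3.png",cv2.resize(im[60:290,180:540,::-1],None,fx=2.2,fy=2.2,interpolation=cv2.INTER_CUBIC))
# tray corners: rim, both views from clean pictures
for n in("scene","top"):
    c=dict(np.load(n+"0.npz"))
    hsv=cv2.cvtColor(c["img"],cv2.COLOR_RGB2HSV)
    m=cv2.inRange(hsv,(0,150,50),(5,255,255))|cv2.inRange(hsv,(172,150,50),(179,255,255))
    cn=max(cv2.findContours(m,0,2)[0],key=cv2.contourArea)
    p=cv2.approxPolyDP(cv2.convexHull(cn),5,True)[:,0]
    P=np.array([plane(c,q,25) for q in p]);print(n,p.tolist(),P.round(0).tolist(),P.mean(0).round(1),[np.hypot(*(a-b)).round(0) for a,b in zip(P,np.roll(P,-1,0))])
E
```

```text
18.3 [ 458.71 -184.71  172.69] [ 0.21 -0.21 -1.94] yaw_y 24.48 tilt [0.0007 0.0001] 0.44256092013900017 29.999316036701202
scene [[444, 167], [516, 184], [512, 272], [428, 249]] [[357.0, 244.0], [379.0, 417.0], [627.0, 381.0], [607.0, 210.0]] [492.3 312.9] [np.float64(174.0), np.float64(251.0), np.float64(172.0), np.float64(252.0)]
top [[158, 187], [228, 195], [214, 293], [141, 285]] [[609.0, 386.0], [585.0, 213.0], [356.0, 242.0], [376.0, 415.0]] [481.5 314.1] [np.float64(174.0), np.float64(230.0), np.float64(175.0), np.float64(235.0)]
```

View pics/c3.png

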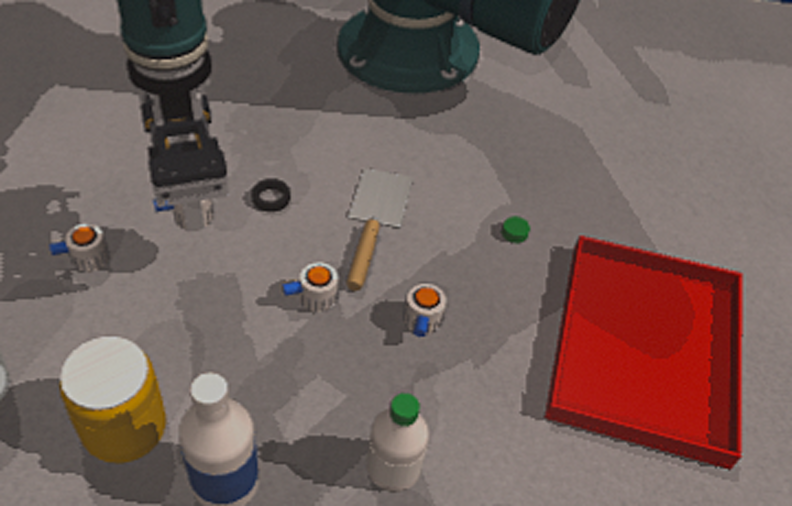

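The valve hangs upright in the gripper at picture (193,210), and nothing else has moved. The tray centre is about (486,315), with x-yaw −7°.

To row units: 30 cm / 50 = 0.6, 27 cm / 50 = 0.54.

>>> jog_arm([
  [3,0.03,0.02,0,0],
  [3,0.08,0.052,0,0],
  [3,0.144,0.094,0,0],
  [3,0.21,0.138,0,0],
  [3,0.276,0.182,0,0],
  [3,0.342,0.226,0,0],
  [3,0.408,0.268,0,0],
  [3,0.474,0.312,0,0],
  [3,0.54,0.356,0,0],
  [3,0.6,0.396,0,0],
])

```text
time: 19.35
ee_pos: [514.5, 172.3, 171.6]
tool_rot: [[-0.415, 0.91, 0.0], [0.91, 0.415, 0.001], [0.0, 0.001, -1.0]]
wrist_force: [0.5, -1.4, -1.9]
width: 0.442
finger_force: 30.0
```

To row units: 11.7 cm / 50 = 0.234, 10.7 cm / 50 = 0.214.

>>> jog_arm([
  [3,0.06,0.04,0,0],
  [3,0.12,0.08,0,0],
  [3,0.172,0.112,0,0],
  [3,0.214,0.14,0,0],
  [3,0.234,0.154,0,0],
  [3,0.234,0.154,0.01,0],
  [3,0.234,0.154,0.03,0],
  [3,0.234,0.154,0.05,0],
  [3,0.234,0.154,0.06,0],
  [3,0.234,0.154,0.06,0],
])

```text
time: 20.35
ee_pos: [535.4, 307.4, 139.7]
tool_rot: [[-0.413, 0.911, -0.003], [0.911, 0.413, -0.001], [-0.0, -0.003, -1.0]]
wrist_force: [0.2, 0.2, -2.6]
width: 0.444
finger_force: 30.0
```

```bash
python3 - <<'E'
from h import *
from bench import cams
s=st();print(off(s['ee_pos'],s['tool_rot'],(536,309)))
c=cams.capture("scene")
cv2.imwrite("pics/c4.png",cv2.resize(c["img"][90:290,360:560,::-1],None,fx=3,fy=3,interpolation=cv2.INTER_CUBIC))
E
```

```text
20.35 [535.35 307.38 139.7 ] [ 0.2   0.19 -2.57] yaw_y 24.41 tilt [-0.0031 -0.0015] 0.44361964296162415 29.99923199415207
[ 0.12  0.13 -0.  ]
```

View pics/c4.png

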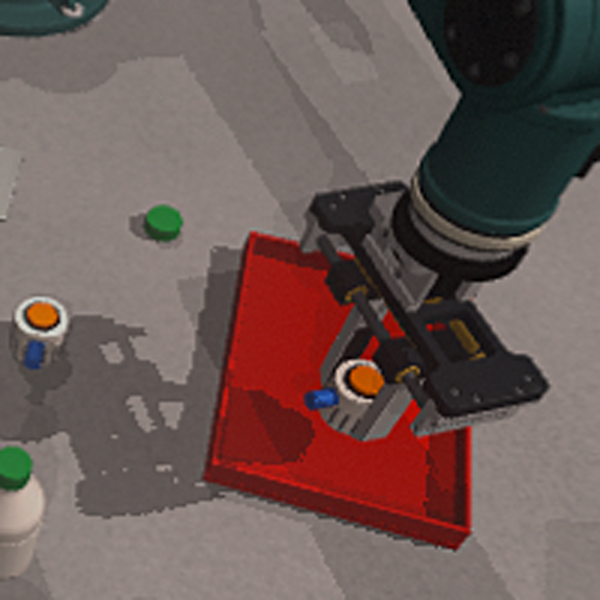

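The valve is over the outer half of the tray and upright, at crop (360,395). Lowering it gently.

To row units: 3.2 cm / 50 = 0.064, 3.15 cm / 50 = 0.063.

>>> jog_arm([
  [3,0,0,0.012,0],
  [3,0,0,0.024,0],
  [3,0,0,0.036,0],
  [3,0,0,0.046,0],
  [3,0,0,0.054,0],
  [3,0,0,0.058,0],
  [3,0,0,0.06,0],
  [3,0,0,0.062,0],
  [3,0,0,0.063,0],
  [3,0,0,0.064,0],
])

```text
time: 21.4
ee_pos: [536.2, 308.7, 109.8]
tool_rot: [[-0.414, 0.91, 0.0], [0.91, 0.414, 0.0], [0.0, 0.001, -1.0]]
wrist_force: [-0.7, -0.4, -1.4]
width: 0.44
finger_force: 30.0
```

```bash
python3 -c "
from h import *
st()"
```

```text
21.4 [536.22 308.68 109.81] [-0.7  -0.36 -1.44] yaw_y 24.48 tilt [0.0005 0.0003] 0.44004992305781576 29.99918907880783
```

To row units: 0.25 cm / 50 = 0.005, 0.22 cm / 50 = 0.0044.

>>> jog_arm([
  [3,0,0,0.001,0],
  [3,0,0,0.002,0],
  [3,0,0,0.003,0],
  [3,0,0,0.004,0],
  [3,0,0,0.0044,0],
  [3,0,0,0.005,0],
  [3,0,0,0.005,0],
  [3,0,0,0.005,0],
  [3,0,0,0.005,0],
  [3,0,0,0.005,0],
])

```text
time: 22.4
ee_pos: [536.0, 308.7, 107.2]
tool_rot: [[-0.414, 0.91, 0.0], [0.91, 0.414, 0.0], [0.0, 0.0, -1.0]]
wrist_force: [-1.3, 0.0, -1.3]
width: 0.444
finger_force: 30.0
```

```bash
python3 -c "
from h import *
st()"
```

```text
22.4 [536.04 308.66 107.18] [-1.33  0.   -1.28] yaw_y 24.48 tilt [0.     0.0001] 0.44399363450594925 29.999525249004364
```

To row units: 0.06 cm / 50 = 0.0012, 0.03 cm / 50 = 0.0006.

>>> jog_arm([
  [3,0,0,0.0006,0],
  [3,0,0,0.0012,0],
  [3,0,0,0.0012,0],
  [3,0,0,0.0012,0],
  [4.3,0,0,0.0012,0],
  [4.6,0,0,0.0012,0],
  [5.2,0,0,0.0012,0],
  [6.2,0,0,0.0012,0],
  [6.2,0,0,0.0012,0],
  [6.2,0,0,0.0012,0],
])

```text
time: 23.4
ee_pos: [536.1, 308.7, 106.4]
tool_rot: [[-0.414, 0.91, 0.0], [0.91, 0.414, 0.0], [0.0, 0.0, -1.0]]
wrist_force: [-0.1, -1.0, 0.0]
width: 0.656
finger_force: 0.0
```

```bash
python3 -c "
from h import *
s=st();R=s['tool_rot'];p=s['ee_pos'];V=(493.2,78.3)
print(off(p,R,V))"
```

```text
23.4 [536.11 308.66 106.4 ] [-0.06 -0.96  0.03] yaw_y 24.48 tilt [0.0001 0.0001] 0.6564132343005802 0.0
[-19.19 -13.45  -0.  ]
```

To row units: -19.2 cm / 50 = -0.384, -8.5 cm / 50 = -0.17, -60 degrees / 180 = -0.3333.

>>> jog_arm([
  [6.4,0,0,-0.04,0],
  [6.4,0,0,-0.1,0],
  [6.4,0,0,-0.16,-0.0222],
  [6.4,-0.05,-0.036,-0.16,-0.0667],
  [6.4,-0.11,-0.078,-0.16,-0.1111],
  [6.4,-0.17,-0.12,-0.16,-0.1556],
  [6.4,-0.23,-0.162,-0.16,-0.2],
  [6.4,-0.29,-0.204,-0.16,-0.2444],
  [6.4,-0.35,-0.246,-0.16,-0.2889],
  [6.4,-0.384,-0.27,-0.16,-0.3333],
])

```text
time: 24.4
ee_pos: [492.2, 75.8, 186.6]
tool_rot: [[-0.996, 0.092, 0.0], [0.092, 0.996, -0.001], [-0.0, -0.001, -1.0]]
wrist_force: [-0.3, -0.6, 0.1]
width: 0.681
finger_force: 0.0
```

```bash
python3 - <<'E'
from h import *
from bench import cams
s=st();print(off(s['ee_pos'],s['tool_rot'],(493.2,78.3)))
c=cams.capture("scene")
cv2.imwrite("pics/c5.png",cv2.resize(c["img"][90:290,340:560,::-1],None,fx=3,fy=3,interpolation=cv2.INTER_CUBIC))
E
```

```text
24.4 [492.19  75.76 186.62] [-0.27 -0.58  0.15] yaw_y 84.71 tilt [ 0.0004 -0.0007] 0.6813491209664819 0.0
[-0.08  0.26 -0.  ]
```

View pics/c5.png

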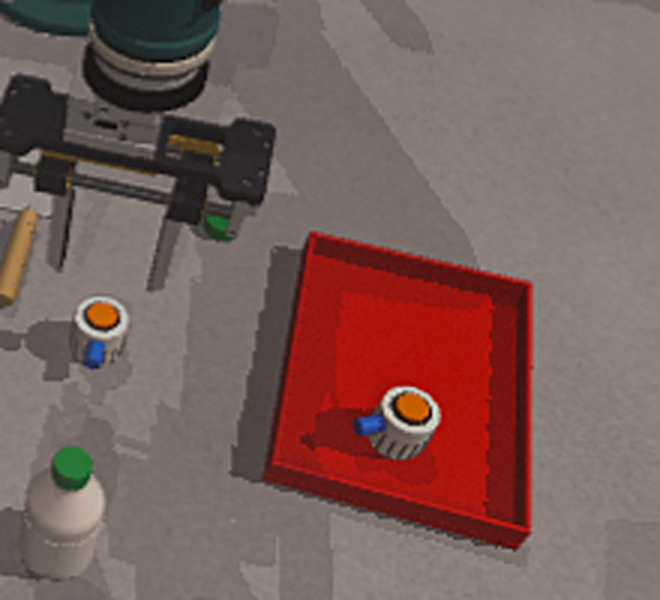

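The first valve stands upright in the tray at crop (408,420). The gripper is over the second tired valve.

To row units: 2.8 cm / 50 = 0.056, 2 cm / 50 = 0.04, -4.3 degrees / 180 = -0.0239.

>>> jog_arm([
  [6.4,0,0,0,-0.0239],
  [6.4,0,0,0.02,-0.0239],
  [6.4,0,0,0.04,-0.0239],
  [6.4,0,0,0.056,-0.0239],
  [6.4,0,0,0.056,-0.0239],
  [6.4,0,0,0.056,-0.0239],
  [6.4,0,0,0.056,-0.0239],
  [6.4,0,0,0.056,-0.0239],
  [6.4,0,0,0.056,-0.0239],
  [6.4,0,0,0.056,-0.0239],
])

```text
time: 25.45
ee_pos: [492.9, 78.0, 158.7]
tool_rot: [[-1.0, 0.021, 0.001], [0.021, 1.0, 0.0], [-0.001, 0.0, -1.0]]
wrist_force: [-0.6, -0.4, -0.0]
width: 0.682
finger_force: 0.0
```

```bash
python3 -c "
from h import *
s=st();print(off(s['ee_pos'],s['tool_rot'],(493.2,78.3)))"
```

```text
25.45 [492.9   77.96 158.74] [-0.64 -0.45 -0.04] yaw_y 88.78 tilt [0.0006 0.0001] 0.6816932332091552 0.0
[-0.03  0.03  0.  ]
```

To row units: 5.6 cm / 50 = 0.112, 4.5 cm / 50 = 0.09.

>>> jog_arm([
  [6.4,0,0,0.03,0],
  [6.4,0,0,0.06,0],
  [6.4,0,0,0.09,0],
  [6.4,0,0,0.112,0],
  [6.4,0,0,0.112,0],
  [6.4,0,0,0.112,0],
  [5,0,0,0.112,0],
  [4.5,0,0,0.112,0],
  [4.3,0,0,0.112,0],
  [3.5,0,0,0.112,0],
])

```text
time: 26.45
ee_pos: [493.1, 78.3, 103.1]
tool_rot: [[-1.0, 0.021, 0.001], [0.021, 1.0, 0.001], [-0.001, 0.001, -1.0]]
wrist_force: [0.1, 1.2, 2.0]
width: 0.442
finger_force: 30.0
```

To row units: -7 cm / 50 = -0.14, -5.5 cm / 50 = -0.11.

>>> jog_arm([
  [3,0,0,0,0],
  [3,0,0,0,0],
  [3,0,0,0,0],
  [3,0,0,0,0],
  [3,0,0,-0.01,0],
  [3,0,0,-0.03,0],
  [3,0,0,-0.05,0],
  [3,0,0,-0.08,0],
  [3,0,0,-0.11,0],
  [3,0,0,-0.14,0],
])

```text
time: 27.45
ee_pos: [492.6, 77.7, 173.4]
tool_rot: [[-1.0, 0.021, -0.0], [0.021, 1.0, -0.0], [0.0, -0.0, -1.0]]
wrist_force: [0.6, 1.4, -2.6]
width: 0.442
finger_force: 30.0
```

```bash
python3 -c "
from h import *
s=st();print(off(s['ee_pos'],s['tool_rot'],(436,321)))"
```

```text
27.45 [492.61  77.67 173.4 ] [ 0.61  1.36 -2.59] yaw_y 88.77 tilt [-0.0001 -0.0005] 0.44157554804847526 29.99907910823822
[ 6.180e+00  2.421e+01 -1.000e-02]
```

To row units: 24.2 cm / 50 = 0.484, 22.7 cm / 50 = 0.454.

>>> jog_arm([
  [3,0.008,0.03,0,0],
  [3,0.022,0.086,0,0],
  [3,0.038,0.15,0,0],
  [3,0.054,0.214,0,0],
  [3,0.07,0.278,0,0],
  [3,0.086,0.342,0,0],
  [3,0.102,0.404,0,0],
  [3,0.116,0.454,0,0],
  [3,0.124,0.484,0,0],
  [3,0.124,0.484,0,0],
])

```text
time: 28.45
ee_pos: [435.5, 322.4, 172.7]
tool_rot: [[-1.0, 0.019, 0.0], [0.019, 1.0, 0.0], [-0.0, 0.0, -1.0]]
wrist_force: [0.8, 0.1, -2.9]
width: 0.447
finger_force: 30.0
```

To row units: 6.3 cm / 50 = 0.126, 6.2 cm / 50 = 0.124.

>>> jog_arm([
  [3,0,0,0.02,0],
  [3,0,0,0.04,0],
  [3,0,0,0.06,0],
  [3,0,0,0.08,0],
  [3,0,0,0.1,0],
  [3,0,0,0.112,0],
  [3,0,0,0.12,0],
  [3,0,0,0.124,0],
  [3,0,0,0.126,0],
  [3,0,0,0.126,0],
])

```text
time: 29.45
ee_pos: [436.1, 321.4, 109.8]
tool_rot: [[-1.0, 0.021, 0.001], [0.021, 1.0, 0.0], [-0.001, 0.0, -1.0]]
wrist_force: [-0.3, 0.5, -2.6]
width: 0.446
finger_force: 30.0
```

```bash
python3 -c "
from h import *
s=st();print(off(s['ee_pos'],s['tool_rot'],(436,321)))"
```

```text
29.45 [436.08 321.37 109.76] [-0.3   0.5  -2.64] yaw_y 88.78 tilt [0.0006 0.0003] 0.44632136118999394 29.999077320098877
[ 0.01 -0.04 -0.  ]
```

To row units: 0.22 cm / 50 = 0.0044, 0.2 cm / 50 = 0.004.

>>> jog_arm([
  [3,0,0,0.001,0],
  [3,0,0,0.002,0],
  [3,0,0,0.0024,0],
  [3,0,0,0.0028,0],
  [3,0,0,0.0032,0],
  [3,0,0,0.0036,0],
  [3,0,0,0.004,0],
  [3,0,0,0.0044,0],
  [3,0,0,0.0044,0],
  [3,0,0,0.0044,0],
])

```text
time: 30.45
ee_pos: [436.0, 321.2, 108.1]
tool_rot: [[-1.0, 0.021, 0.0], [0.021, 1.0, 0.0], [-0.0, 0.0, -1.0]]
wrist_force: [-3.9, -1.9, 4.6]
width: 0.447
finger_force: 30.0
```

```bash
python3 -c "
from h import *
st()"
```

```text
30.45 [435.96 321.24 108.12] [-3.89 -1.88  4.64] yaw_y 88.78 tilt [0.0003 0.0002] 0.4469899012783644 30.001444816589355
```

In contact with the floor: release, then lift straight up and clear.

To row units: -2 cm / 50 = -0.04, -1 cm / 50 = -0.02.

>>> jog_arm([
  [3,0,0,-0.0006,0],
  [3,0,0,-0.0006,0],
  [4.3,0,0,-0.0006,0],
  [4.6,0,0,-0.0006,0],
  [5.2,0,0,-0.0006,0],
  [6.2,0,0,-0.0006,0],
  [6.2,0,0,-0.0006,0],
  [6.2,0,0,-0.0006,0],
  [6.2,0,0,-0.02,0],
  [6.2,0,0,-0.04,0],
])

```text
time: 31.45
ee_pos: [435.9, 321.2, 127.8]
tool_rot: [[-1.0, 0.021, -0.0], [0.021, 1.0, -0.0], [0.0, -0.0, -1.0]]
wrist_force: [0.8, -0.2, 1.1]
width: 0.655
finger_force: 0.0
```

To row units: -12 cm / 50 = -0.24, -10 cm / 50 = -0.2.

>>> jog_arm([
  [6.2,0,0,-0.04,0],
  [6.2,0,0,-0.08,0],
  [6.2,0,0,-0.12,0],
  [6.2,0,0,-0.16,0],
  [6.2,0,0,-0.2,0],
  [6.2,0.06,0,-0.24,0],
  [6.2,0.12,0,-0.24,0],
  [6.2,0.18,0,-0.24,0],
  [6.2,0.2,0,-0.24,0],
  [6.2,0.2,0,-0.24,0],
])

```text
time: 32.45
ee_pos: [335.3, 323.5, 248.4]
tool_rot: [[-1.0, 0.02, 0.002], [0.02, 1.0, 0.001], [-0.002, 0.001, -1.0]]
wrist_force: [0.3, -0.2, -0.5]
width: 0.655
finger_force: 0.0
```

```bash
python3 - <<'E'
from h import *
from bench import cams
s=st()
c=cams.capture("scene")
cv2.imwrite("pics/c6.png",cv2.resize(c["img"][90:290,180:540,::-1],None,fx=2.2,fy=2.2,interpolation=cv2.INTER_CUBIC))
E
```

```text
32.45 [335.34 323.54 248.43] [ 0.27 -0.25 -0.52] yaw_y 88.87 tilt [0.0021 0.0013] 0.6550953695815015 0.0
```

View pics/c6.png

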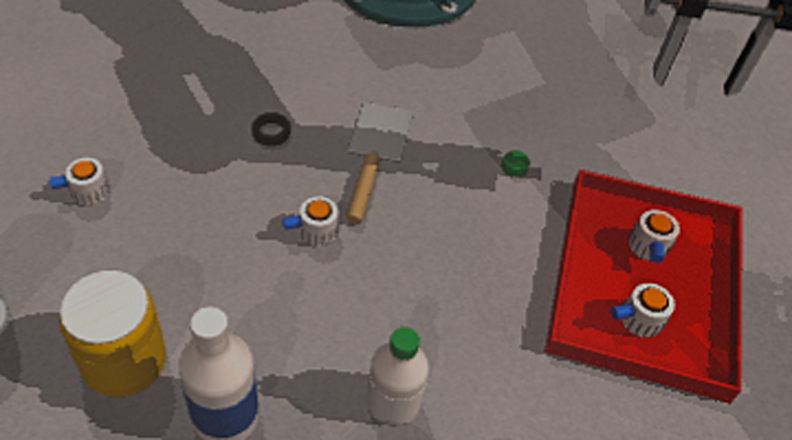

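Both tired valves stand upright in the tray at (655,235) and (652,310). The two good valves have not moved, at (85,180) and (318,220), and the arm is clear.

```bash
python3 -c "
from bench import robot
print(robot.close_job())"
```

```text
the job is handed in; nothing more can be done
None
```

All four keys were pressed until they clicked (highest reading about 8 N). The two tired valves are upright in the reject tray, the two good ones stand in place with keys down, and I handed the job in at about 32.5 s; no verdict came back.

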